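# Scoop capacitors into the kit tray

## Robot

A 6-joint arm with a two-finger parallel gripper is mounted at the origin on the work surface. World frame = base frame: x ahead of the robot, y to its left, z up, the work surface at z = 0. Lengths are in m, angles in rad, forces in N, time in s.
With the tool pointing down it reaches from about 0.25 to 0.775 m from the base axis. Payload 4 kg.
Tool frame: the origin (TCP) lies at the very end of the fingers, on their centre line; the grasp point (between the pads) lies 19 mm behind it; z points along the fingers, y is the direction in which the jaws open and shut (so a half turn about z gives the same grasp; the last joint's range is limited). The gripper opens to 94 mm and grips with 3 to 60 N. Pads are 16 mm wide; open, the fingers measure 119 mm over their backs; the gripper's body (75 mm by 177 mm) begins 78 mm behind the grasp point.
Start: joints at [-1.248, 0.087, 1.371, -0, 1.684, -0.103], TCP at [0.227, -0.501, 0.206] pointing down, gripper open.
Joint ranges: [-3.1, 3.1], [-0.76, 2.03], [0.27, 2.55], [-1.08, 4.22], [0.17, 2.65], [-2.57, 2.57]. Speed limits (rad/s): [2.79, 2.79, 3.14, 3.14, 3.14, 3.14].

## Interface

Orientations are given as [roll, pitch, yaw] about the fixed x, y, z axes, in that order (R = Rz(yaw) Ry(pitch) Rx(roll)).
In Python, from bench import robot, cams, models gives the robot as it stands.
- The arm moves only by the tool step_arm, never from a script. Its argument "series" is a list of rows, each a list of 5 numbers: the gripper command: -1 is shut, 1 is fully open, values between are in proportion, then the shift along the tool's x, y, z in mm, then the turn about the tool's z in degrees. A call has 1 to 20 rows; each row is the pose to reach, as a shift and turn from the pose commanded when the call began, along the tool's axes at that moment; what a row does not reach only later rows make up. A row lasts 1/8 s, in which the tool goes at most 62.5 mm and 10.7 degrees, less where a joint would pass 70% of its speed; a pose out of reach is approached as far as the arm can. A call with a gripper value outside its range is refused whole. The fingers move at their own pace and stop on an object; the grip force is fixed at half the most. Time passes only in rows, so rows that repeat a pose let the fingers close. It gives the time, the measured TCP pose, the force and the opening at its end, in the units of the state.
- robot.get_obs(): the state, without advancing time (a new reading comes with each control period).
- cams.snapshot(name): name is "scene" or "top" or "wrist"; returns a dict with "pixels" (480x640x3 uint8, red, green, blue), "fov_y" (degrees; the focal length in pixels is half the picture's height over the tangent of half this angle, whatever the lens; pixels are square), "cx", "cy" (the principal point, pixels), "R" (3x3) and "t" (3): a world point X has camera coordinates R X + t. Camera axes: x right, y down, z forward; pixel columns grow to the right and rows downward; lengths in m; the calibration is good to about 2 mm. A picture is of the moment at which its call begins. There is no depth.
- robot.close_job(): hands the job in, once; it reports no verdict.
Trained networks look in a picture, given as the dict that the camera call returned (one of the last four; its "shot" number tells which), for a name from the list of things; names that differ only in an ending like _2 or _b are one class to them, and where a whole thing is asked for, a point or a joint stands for the part that bears it (a point fixed in the world has none). Each returns a list of dicts, best first, with "p" (0 to 1); they miss things now and then, are a little off and sometimes report something else, mostly with a low value. They report only what shows in the picture. A call takes as long as a camera call. They do not tell look-alikes from the thing itself.
- models.find_in(picture, label): "position" ([x, y, z] in m, in world coordinates, good to about 4 mm: the middle of the surface that is visible of it).
- models.pinpoint(picture, label): "position" ([x, y, z] in m, in world coordinates, good to about 4 mm: a listed point, or the origin of a listed thing).
The state is a dict: "time": time; "joint_positions": joint angles; "qvel": joint speeds; "joint_torque": joint torques, N m; "tool_pos": TCP position; "ee_rot": TCP orientation; "wrist_force": force on the tool from outside, world axes, zero at the start; "wrist_torque": the same for the moment, N m; "width": finger opening in m.
Only numpy, scipy, OpenCV 4.12 (cv2) and the standard library are available. Lean on these libraries where they do the work, as an engineer would, in place of code of your own. Each camera call takes 0.05 s, during which the arm holds its last target. There are 200 camera calls.

## Task

The scoop is pushed under the bench shelf with only its pan showing: draw it out, lay it flat on the open bench and let go, then take it again by its handle and use it to move at least four of the six capacitors from the long bin into the square tray. Never touch a capacitor with the fingers, don't press or ram the scoop hard into the bin, spill none (the rest stay in the bin), and leave the solder reel, meter and spray can alone. Finish with the scoop lying flat on the bench, let go.

Things in the scene. Friction and masses are not known exactly. Their poses are not given: they have to be found in the camera images.
- scoop: small open-fronted smooth aluminium hand scoop, 130 g. Origin under the middle of its flat pan; x points out over the lip, z up. Pan 62 mm long (x -30 to +32), 62 mm wide outside (58 inside), floor 2.5 mm thick thinning to a sharp lip over the last 20 mm; side walls 24 mm high from x -30 to -6, sloping down to 4 mm at x +12, none beyond, back wall 28 mm. It stands by itself on its pan; its weight acts at about x -17
- scoop_lip (a point): middle of the scoop's lip edge, on the underside (x +32 of the scoop)
- scoop_grip (a point): middle of the scoop's straight black handle, on its axis: x -88, 59 mm above the pan's underside. The handle is 14 mm wide (y) and 16 mm thick, starts at the back wall (x -28, axis 22 mm up) and rises backwards at 32 degrees for 115 mm to x -126 (axis 83 mm up, top 90 mm)
- riser: fixed plywood bench shelf, 150 mm deep (x) and 260 mm wide (y), top at 115 mm, underside of the board at 100 mm, open towards its own -x, closed at the back and both ends; origin on the bench under its middle. Low clutter on it up to 135 mm. The scoop starts under it, lip outwards, only the pan and some 35 mm of handle sticking out
- bin: fixed long white plastic bin, open on top, 198 x 76 mm outside (x is the long way), walls and floor 4 mm, sides and +x end 28 mm high, the -x end only 14 mm; smooth; origin under its middle on the bench. Inside 190 x 68 mm, floor at 4 mm. The capacitors start in the part with x from -18 to +90 mm, leaving the -x end (nearest the robot) free
- tray: fixed square white plastic tray, open on top, 130 x 130 mm outside, walls and floor 4 mm, rim 32 mm high; smooth; origin under its middle on the bench
- cap0: a black snap-in capacitor, a plain can 18 mm in diameter and 22 mm long with rounded rims, 12 g, smooth; origin at its middle, x along the can; starts lying on the floor of the bin
- cap1: a black snap-in capacitor, a plain can 18 mm in diameter and 22 mm long with rounded rims, 12 g, smooth; origin at its middle, x along the can; starts lying on the floor of the bin
- cap2: a black snap-in capacitor, a plain can 18 mm in diameter and 22 mm long with rounded rims, 12 g, smooth; origin at its middle, x along the can; starts lying on the floor of the bin
- cap3: a black snap-in capacitor, a plain can 18 mm in diameter and 22 mm long with rounded rims, 12 g, smooth; origin at its middle, x along the can; starts lying on the floor of the bin
- cap4: a black snap-in capacitor, a plain can 18 mm in diameter and 22 mm long with rounded rims, 12 g, smooth; origin at its middle, x along the can; starts lying on the floor of the bin
- cap5: a black snap-in capacitor, a plain can 18 mm in diameter and 22 mm long with rounded rims, 12 g, smooth; origin at its middle, x along the can; starts lying on the floor of the bin
- spool: bystander: reel of solder standing on end, 60 mm across, 50 mm high; origin under its middle
- meter: bystander: handheld multimeter lying flat, 140 x 72 x 34 mm (x the long way); origin under its middle
- spray: bystander: spray can standing, 52 mm across, 150 mm high; origin under its middle
Mind the look-alikes: they are no part of the job. Leave any black or pink look-alike of the bin alone.

How it is judged:
On the way, in this order (a step that is already met when the one before it is completed fails the run):
1. the scoop lies flat on the bench, clear of the shelf and let go (height (world z) of scoop below 0.006 m and angle between scoop's own z axis and vertical below 0.12 rad and contact force between the fingers and scoop below 0.05 N and linear speed of scoop below 0.02 m/s and x of scoop_grip in the frame of riser below -0.1 m), for 0.2 s.
2. at least one capacitor rides in the pan of the scoop, lifted more than 50 mm off the bench (height (world z) of scoop above 0.05 m and ((x of cap0 in the frame of scoop between -0.035 and 0.035 m and y of cap0 in the frame of scoop between -0.03 and 0.03 m and z of cap0 in the frame of scoop between 0 and 0.04 m) or (x of cap1 in the frame of scoop between -0.035 and 0.035 m and y of cap1 in the frame of scoop between -0.03 and 0.03 m and z of cap1 in the frame of scoop between 0 and 0.04 m) or (x of cap2 in the frame of scoop between -0.035 and 0.035 m and y of cap2 in the frame of scoop between -0.03 and 0.03 m and z of cap2 in the frame of scoop between 0 and 0.04 m) or (x of cap3 in the frame of scoop between -0.035 and 0.035 m and y of cap3 in the frame of scoop between -0.03 and 0.03 m and z of cap3 in the frame of scoop between 0 and 0.04 m) or (x of cap4 in the frame of scoop between -0.035 and 0.035 m and y of cap4 in the frame of scoop between -0.03 and 0.03 m and z of cap4 in the frame of scoop between 0 and 0.04 m) or (x of cap5 in the frame of scoop between -0.035 and 0.035 m and y of cap5 in the frame of scoop between -0.03 and 0.03 m and z of cap5 in the frame of scoop between 0 and 0.04 m))), for 0.1 s.
At the end, for the whole second after the job is handed in: at least four capacitors lie in the tray, every other one is in the tray or still in the bin, all at rest (under 30 mm/s); the scoop lies on the flat of its pan on the bench (underside within 6 mm of the bench, within 0.12 rad of level), at rest and untouched ((horizontal distance between each of cap0, cap1, cap2, cap3 and tray below 0.09 m or horizontal distance between each of cap0, cap1, cap2, cap4 and tray below 0.09 m or horizontal distance between each of cap0, cap1, cap2, cap5 and tray below 0.09 m or horizontal distance between each of cap0, cap1, cap3, cap4 and tray below 0.09 m or horizontal distance between each of cap0, cap1, cap3, cap5 and tray below 0.09 m or horizontal distance between each of cap0, cap1, cap4, cap5 and tray below 0.09 m or horizontal distance between each of cap0, cap2, cap3, cap4 and tray below 0.09 m or horizontal distance between each of cap0, cap2, cap3, cap5 and tray below 0.09 m or horizontal distance between each of cap0, cap2, cap4, cap5 and tray below 0.09 m or horizontal distance between each of cap0, cap3, cap4, cap5 and tray below 0.09 m or horizontal distance between each of cap1, cap2, cap3, cap4 and tray below 0.09 m or horizontal distance between each of cap1, cap2, cap3, cap5 and tray below 0.09 m or horizontal distance between each of cap1, cap2, cap4, cap5 and tray below 0.09 m or horizontal distance between each of cap1, cap3, cap4, cap5 and tray below 0.09 m or horizontal distance between each of cap2, cap3, cap4, cap5 and tray below 0.09 m) and ((x of cap0 in the frame of tray between -0.061 and 0.061 m and y of cap0 in the frame of tray between -0.061 and 0.061 m and z of cap0 in the frame of tray between 0 and 0.035 m) or (x of cap0 in the frame of bin between -0.095 and 0.095 m and y of cap0 in the frame of bin between -0.034 and 0.034 m and z of cap0 in the frame of bin between 0 and 0.05 m)) and ((x of cap1 in the frame of tray between -0.061 and 0.061 m and y of cap1 in the frame of tray between -0.061 and 0.061 m and z of cap1 in the frame of tray between 0 and 0.035 m) or (x of cap1 in the frame of bin between -0.095 and 0.095 m and y of cap1 in the frame of bin between -0.034 and 0.034 m and z of cap1 in the frame of bin between 0 and 0.05 m)) and ((x of cap2 in the frame of tray between -0.061 and 0.061 m and y of cap2 in the frame of tray between -0.061 and 0.061 m and z of cap2 in the frame of tray between 0 and 0.035 m) or (x of cap2 in the frame of bin between -0.095 and 0.095 m and y of cap2 in the frame of bin between -0.034 and 0.034 m and z of cap2 in the frame of bin between 0 and 0.05 m)) and ((x of cap3 in the frame of tray between -0.061 and 0.061 m and y of cap3 in the frame of tray between -0.061 and 0.061 m and z of cap3 in the frame of tray between 0 and 0.035 m) or (x of cap3 in the frame of bin between -0.095 and 0.095 m and y of cap3 in the frame of bin between -0.034 and 0.034 m and z of cap3 in the frame of bin between 0 and 0.05 m)) and ((x of cap4 in the frame of tray between -0.061 and 0.061 m and y of cap4 in the frame of tray between -0.061 and 0.061 m and z of cap4 in the frame of tray between 0 and 0.035 m) or (x of cap4 in the frame of bin between -0.095 and 0.095 m and y of cap4 in the frame of bin between -0.034 and 0.034 m and z of cap4 in the frame of bin between 0 and 0.05 m)) and ((x of cap5 in the frame of tray between -0.061 and 0.061 m and y of cap5 in the frame of tray between -0.061 and 0.061 m and z of cap5 in the frame of tray between 0 and 0.035 m) or (x of cap5 in the frame of bin between -0.095 and 0.095 m and y of cap5 in the frame of bin between -0.034 and 0.034 m and z of cap5 in the frame of bin between 0 and 0.05 m)) and linear speed of each of cap0, cap1, cap2, cap3, cap4, cap5 below 0.03 m/s and height (world z) of scoop below 0.006 m and angle between scoop's own z axis and vertical below 0.12 rad and contact force between the fingers and scoop below 0.05 N and linear speed of scoop below 0.02 m/s).
It fails at once if the fingers touch a capacitor (contact force between the fingers and cap0 above 0.3 N or contact force between the fingers and cap1 above 0.3 N or contact force between the fingers and cap2 above 0.3 N or contact force between the fingers and cap3 above 0.3 N or contact force between the fingers and cap4 above 0.3 N or contact force between the fingers and cap5 above 0.3 N).
It fails at once if the scoop presses on the bin with more than 50 N (contact force between scoop and bin above 50 N).
It fails at once if a bystander is moved more than 20 mm (distance of any of spool, meter, spray from where it was at the start of the episode above 0.02 m).
It also fails if it takes over 72 s, if anything falls off the work surface, if the arm or the gripper's body presses on something with over 40 N, if the wrist force passes 120 N, or if a joint passes its speed limit or range.

## Working session

There is one attempt and no reset: what is moved stays moved. The work goes in short steps, Python scripts to look and compute and a tool call to move; the robot and the scene stay as the last step left them, time stands still between calls to the robot, and variables do not carry over. Pictures are saved under pics/ and viewed, about 8 in all and at most 12, crops included, and the job is handed in when it is done.

Besides the shell and the picture viewer there is one more tool, called after "Call:" by a JSON object that holds its "api" and its "payload", one argument or row to a line. step_arm: Moves the arm, as the interface text tells. Its arguments: {"type":"object","properties":{"series":{"type":"array","items":{"type":"array","items":{"type":"number"}}}},"required":["series"]}

```bash
mkdir -p pics; cat > h.py <<'E'
from bench import robot, cams, models
import numpy as np, cv2
def save(s,n): cv2.imwrite('pics/'+n+'.png', cv2.cvtColor(s['pixels'],cv2.COLOR_RGB2BGR))
def K(s):
    f=240/np.tan(np.radians(s['fov_y'])/2); return f
def proj(s,X):
    c=np.array(s['R'])@np.array(X)+np.array(s['t']); f=K(s); return np.round([s['cx']+f*c[0]/c[2], s['cy']+f*c[1]/c[2]],1)
def onz(s,u,v,z):
    R=np.array(s['R']);t=np.array(s['t']);d=R.T@np.array([(u-s['cx'])/K(s),(v-s['cy'])/K(s),1]);o=-R.T@t
    return np.round(o+d*(z-o[2])/d[2],4)
def rep(s,names,fn='pinpoint'):
    for n in names:
        print(n,[(round(d['p'],2),np.round(d['position'],3).tolist()) for d in getattr(models,fn)(s,n)[:4]])
E
python3 - <<'E'
from h import *
t=cams.snapshot('top');save(t,'top0')
s=cams.snapshot('scene');save(s,'scene0')
L=['scoop','scoop_lip','scoop_grip','riser','bin','tray','cap0','spool','meter','spray']
for p in(t,s): print('--'); rep(p,L)
rep(t,['cap0','bin','scoop','riser'],'find_in')
print(robot.get_obs())
im=np.hstack([t['pixels'],s['pixels']])
E
```

```text
--
scoop [(0.9, [0.573, 0.249, 0.002])]
scoop_lip [(0.76, [0.56, 0.216, 0.001])]
scoop_grip [(0.56, [0.59, 0.328, 0.059])]
riser [(0.71, [0.575, 0.394, 0.001])]
bin [(0.93, [0.423, -0.548, -0.003]), (0.89, [0.542, -0.043, -0.003]), (0.74, [0.322, -0.236, -0.003])]
tray [(0.94, [0.542, -0.254, -0.001])]
cap0 [(0.64, [0.583, -0.047, 0.016]), (0.6, [0.571, -0.077, 0.015]), (0.54, [0.546, -0.026, 0.015]), (0.51, [0.619, -0.05, 0.014])]
spool [(0.71, [0.744, 0.113, 0.001]), (0.34, [0.567, 0.248, 0.002])]
meter [(0.75, [0.652, -0.455, 0.001])]
spray [(0.8, [0.302, -0.403, -0.001])]
--
scoop [(0.89, [0.57, 0.247, 0.002])]
scoop_lip [(0.81, [0.556, 0.213, -0.002])]
scoop_grip []
riser [(0.9, [0.574, 0.392, 0.005])]
bin [(0.74, [0.54, -0.043, 0.002]), (0.72, [0.303, 0.159, -0.002]), (0.72, [0.316, -0.235, -0.003]), (0.6, [0.42, -0.545, 0.002])]
tray [(0.98, [0.55, -0.251, 0.003])]
cap0 [(0.63, [0.575, -0.071, 0.011]), (0.63, [0.555, 0.216, -0.0]), (0.61, [0.546, -0.056, 0.011]), (0.55, [0.606, -0.083, 0.012])]
spool [(0.9, [0.749, 0.112, -0.004]), (0.67, [0.567, 0.246, 0.002])]
meter [(0.67, 
[... 406 characters left out ...]
.21, [0.572, -0.073, 0.022])]
{'time': 1.3, 'joint_positions': array([-1.24807644e+00,  8.72227475e-02,  1.37066460e+00,  8.09082601e-06,
        1.68358396e+00, -1.03119388e-01]), 'qvel': array([-0.00047978,  0.00065021, -0.00211771, -0.00045942, -0.00016926,
        0.00129631]), 'joint_torque': array([ 1.43380694e-04, -3.40041304e+01, -3.02593553e+01,  7.18012964e-02,
        2.38739094e-02, -5.88233931e-06]), 'tool_pos': array([ 0.22719812, -0.50092353,  0.20551142]), 'ee_rot': array([3.14147112e+00, 4.49468161e-06, 4.25840188e-01]), 'wrist_force': array([-0.51084278,  0.50788961,  0.05902492]), 'wrist_torque': array([ 0.01489847, -0.01951196, -0.00480495]), 'width': 0.09405638195745122}
```

View pics/top0.png

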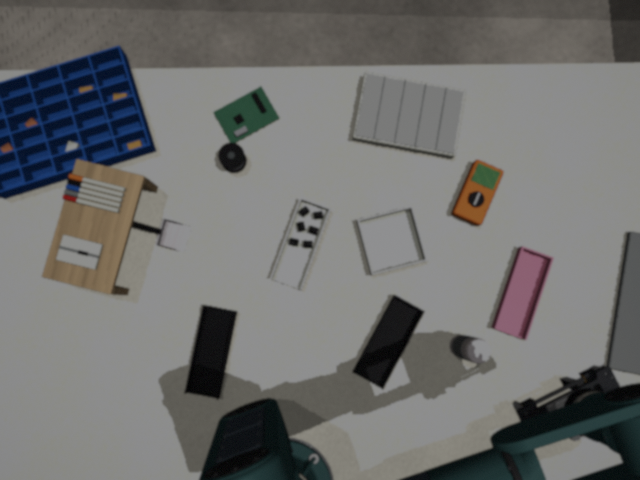

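View pics/scene0.png

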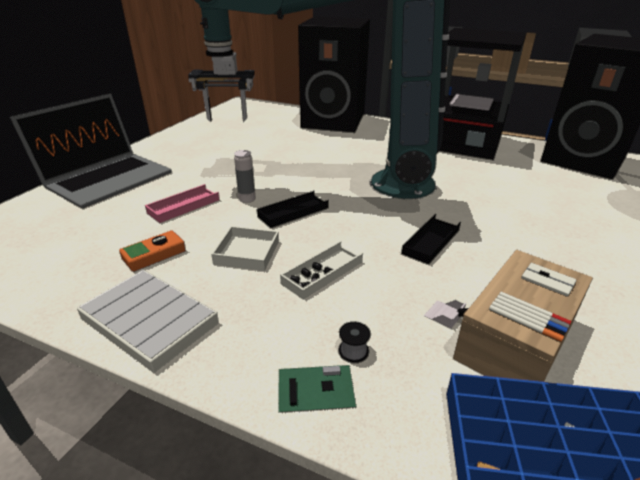

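The top view shows the white bin at (298,245), tilted about -19°, with 6 black cans in it. The tray is at (390,240). The scoop pan is at (172,235), poking out from under the shelf. The black and pink boxes are look-alikes. I'll hover above the pan next.

```bash
cat >> h.py <<'E'
def go(x,y,z,yawdeg=None):
    "shift (mm, tool axes) and turn from the present measured pose to a world pose"
    from scipy.spatial.transform import Rotation as Ro
    o=robot.get_obs(); R=Ro.from_euler('xyz',o['ee_rot']); d=R.inv().apply(np.array([x,y,z])-o['tool_pos'])*1000
    yaw=np.degrees(o['ee_rot'][2]); t=0 if yawdeg is None else -((yawdeg-yaw+180)%360-180)
    print('at',round(o['time'],2),np.round(o['tool_pos'],4),round(yaw,1),'w',round(o['width'],4),'F',np.round(o['wrist_force'],1),'-> shift',np.round(d,1),'turn',round(t,1))
E
python3 -c "
from h import *
go(0.56,0.235,0.2,75)"
```

```text
at 1.3 [ 0.2272 -0.5009  0.2055] 24.4 w 0.0941 F [-0.5  0.5  0.1] -> shift [ 607.1 -532.7    5.4] turn -50.6
```

Call:
{"api": "step_arm", "payload": {
  "series": [
    [1, 46.7, -41, 0.4, -4],
    [1, 93.4, -82, 0.8, -8],
    [1, 140.1, -123, 1.2, -12],
    [1, 186.8, -164, 1.6, -16],
    [1, 233.5, -205, 2, -20],
    [1, 280.2, -246, 2.4, -24],
    [1, 326.9, -287, 2.8, -28],
    [1, 373.6, -328, 3.2, -32],
    [1, 420.3, -369, 3.6, -36],
    [1, 467, -410, 4, -40],
    [1, 513.7, -451, 4.4, -44],
    [1, 560.4, -492, 4.8, -48],
    [1, 607, -533, 5.4, -50.6],
    [1, 607, -533, 5.4, -50.6],
    [1, 607, -533, 5.4, -50.6]
  ]
}}

```text
time: 3.18
tool_pos: [0.5596, 0.235, 0.1997]
ee_rot: [-3.141, 0.001, 1.309]
wrist_force: [1.3, -1.2, 0.3]
width: 0.094
```

```bash
python3 - <<'E'
from h import *
go(0.56,0.235,0.2,75)
w=cams.snapshot('wrist');save(w,'w1')
rep(w,['scoop','scoop_lip','scoop_grip','riser'])
t=cams.snapshot('top');rep(t,['scoop','scoop_lip','scoop_grip'])
for p in [(.56,.235,0),(.56,.215,0)]: print(proj(w,p))
np.save('w1.npy',{k:w[k] for k in w if k!='pixels'},allow_pickle=True)
E
```

```text
at 3.17 [0.5596 0.235  0.1997] 75.0 w 0.094 F [ 1.3 -1.2  0.3] -> shift [ 0.1  0.4 -0.3] turn 0.0
scoop [(0.65, [0.57, 0.246, 0.003])]
scoop_lip [(0.78, [0.562, 0.215, -0.001])]
scoop_grip []
riser [(0.55, [0.578, 0.386, -0.002])]
scoop []
scoop_lip [(0.58, [0.558, 0.216, 0.004])]
scoop_grip [(0.23, [0.578, 0.393, 0.004])]
[324.8 215.6]
[330.3 235.6]
```

View pics/w1.png

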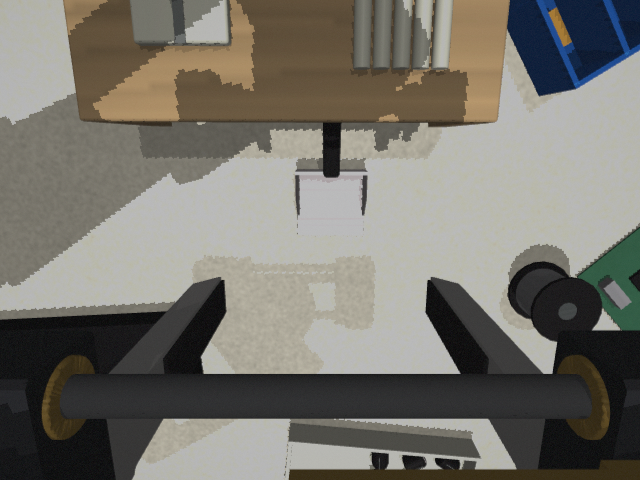

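The wrist view shows the lip corners at (297,234) and (364,235) and the top of the back wall at v≈171. The handle runs vertically at u≈331, so it lines up with tool yaw 75°. The shelf's front edge is at v≈121.

```bash
python3 - <<'E'
from h import *
w=np.load('w1.npy',allow_pickle=True).item()
a=onz(w,297,234,0);b=onz(w,364,235,0);print('lip',a,b,(a+b)/2,np.linalg.norm(a-b))
c=onz(w,296,171,.028);d=onz(w,367,171,.028);print('back',c,d,(c+d)/2,np.linalg.norm(c-d))
e=(c+d)/2-(a+b)/2;print('yaw',np.degrees(np.arctan2(e[1],e[0])),np.linalg.norm(e[:2]))
p=onz(w,80,122,.115);q=onz(w,498,121,.115);print('riser edge',p,q,np.degrees(np.arctan2(*(p-q)[1::-1]))) 
for P in (p,q):print(np.linalg.norm(p-q))
m=(a+b)/2;u=np.array([np.cos(np.radians(75)),np.sin(np.radians(75)),0])
print('edge along scoop -x from origin', ((p+q)/2-m)@u-.032)
g=m+u*.042;go(g[0],g[1],.006,75)
E
```

```text
lip [0.5299 0.2247 0.    ] [0.5912 0.2073 0.    ] [0.56055 0.216   0.     ] 0.06372166036757038
back [0.5477 0.2834 0.028 ] [0.6058 0.2679 0.028 ] [0.57675 0.27565 0.028  ] 0.06013202141953988
yaw 74.80585585304358 0.06181069891208153
riser edge [0.4345 0.3517 0.115 ] [0.6846 0.2855 0.115 ] 165.1741497089514
0.25871306499672564
0.25871306499672564
edge along scoop -x from origin 0.06684517073215586
at 3.62 [0.5598 0.2346 0.2005] 74.9 w 0.0945 F [0.1 0.2 0.5] -> shift [ 24.1   5.4 194.5] turn -0.1
```

Call:
{"api": "step_arm", "payload": {
  "series": [
    [1, 27, 5.4, 40, 0],
    [1, 27, 5.4, 95, 0],
    [1, 27, 5.4, 145, 0],
    [1, 27, 5.4, 180, 0],
    [1, 27, 5.4, 192, 0],
    [1, 27, 5.4, 193, 0],
    [-1, 27, 5.4, 193, 0],
    [-1, 27, 5.4, 193, 0],
    [-1, 27, 5.4, 193, 0],
    [-1, 27, 5.4, 193, 0]
  ]
}}

```text
time: 4.88
tool_pos: [0.5723, 0.2601, 0.0079]
ee_rot: [3.141, -0.001, 1.309]
wrist_force: [-0.4, -0.1, 2.5]
width: 0.0615
```

Call:
{"api": "step_arm", "payload": {
  "series": [
    [-1, 0, 0, -2, 0],
    [-1, -15, 0, -3, 0],
    [-1, -40, 0, -3, 0],
    [-1, -70, 0, -3, 0],
    [-1, -100, 0, -3, 0],
    [-1, -125, 0, -3, 0],
    [-1, -138, 0, -3, 0],
    [-1, -140, 0, -3, 0],
    [-1, -140, 0, 0, 0],
    [-1, -140, 0, 1, 0],
    [1, -140, 0, 1, 0],
    [1, -140, 0, 1, 0],
    [1, -140, 0, 1, 0],
    [1, -140, 0, 1, 0]
  ]
}}

```text
time: 6.62
tool_pos: [0.5357, 0.1248, 0.0058]
ee_rot: [-3.141, 0.0, 1.309]
wrist_force: [-0.2, 0.0, 1.1]
width: 0.0938
```

Call:
{"api": "step_arm", "payload": {
  "series": [
    [1, 0, 0, -30, 0],
    [1, 0, 0, -90, 0],
    [1, -10, 0, -140, 0],
    [1, -20, 0, -170, 0],
    [1, -20, 0, -170, 0],
    [1, -20, 0, -170, 0]
  ]
}}

```text
time: 7.38
tool_pos: [0.5298, 0.1055, 0.1742]
ee_rot: [-3.139, 0.001, 1.309]
wrist_force: [-0.1, -0.6, -0.1]
width: 0.094
```

```bash
python3 - <<'E'
from h import *
w=cams.snapshot('wrist');save(w,'w2')
rep(w,['scoop','scoop_lip','scoop_grip','bin','cap0'])
t=cams.snapshot('top');rep(t,['scoop','scoop_lip','scoop_grip'])
go(.55,.12,.2,75)
np.save('w2.npy',{k:w[k] for k in w if k!='pixels'},allow_pickle=True)
E
```

```text
scoop [(0.92, [0.533, 0.114, -0.001])]
scoop_lip [(0.58, [0.526, 0.078, -0.001])]
scoop_grip [(0.97, [0.554, 0.194, 0.058]), (0.64, [0.526, 0.076, 0.001]), (0.34, [0.548, -0.029, 0.017])]
bin [(0.76, [0.546, -0.046, -0.001]), (0.68, [0.304, 0.161, 0.004])]
cap0 [(0.93, [0.582, -0.047, 0.012]), (0.66, [0.547, -0.027, 0.018]), (0.51, [0.614, -0.052, 0.014])]
scoop []
scoop_lip [(0.89, [0.523, 0.077, 0.003])]
scoop_grip [(0.23, [0.524, 0.08, 0.001])]
at 7.88 [0.5305 0.1054 0.1758] 75.0 w 0.0941 F [ 0.2 -0.1 -0.5] -> shift [ 19.1  15.  -24.2] turn 0.0
```

View pics/w2.png

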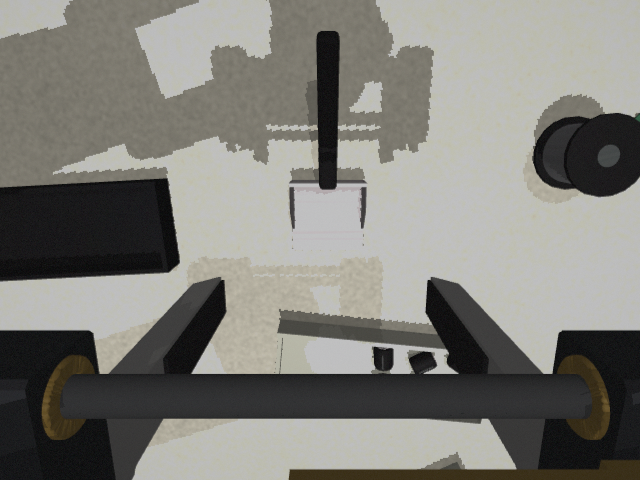

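The scoop now lies flat in the open, with its handle running from (328,185) to (328,33). Next I'll work out the grasp and measure the bin and tray from the first top picture.

```bash
python3 - <<'E'
from h import *
w=np.load('w2.npy',allow_pickle=True).item()
p=onz(w,280,310,.028);q=onz(w,436,325,.028);print(p,q,np.degrees(np.arctan2(q[1]-p[1],q[0]-p[0])))
a=onz(w,328,33,.09);print('tail',a, onz(w,328,188,.03))
im=cv2.imread('pics/top0.png')[190:300,255:435];cv2.imwrite('pics/crop.png',cv2.convertScaleAbs(cv2.resize(im,None,fx=4.4,fy=4.4,interpolation=cv2.INTER_CUBIC),alpha=1.2))
u=np.array([np.cos(np.radians(75)),np.sin(np.radians(75))]);g=np.array([.5326,.1122])+.084*u;go(g[0],g[1],.038,75)
E
```

```text
[0.4743 0.0459 0.028 ] [ 0.6007 -0.0022  0.028 ] -20.833720557769873
tail [0.5658 0.2312 0.09  ] [0.5409 0.1364 0.03  ]
at 7.88 [0.5305 0.1054 0.1758] 75.0 w 0.0941 F [ 0.2 -0.1 -0.5] -> shift [ 91.1   0.3 137.8] turn 0.0
```

View pics/crop.png

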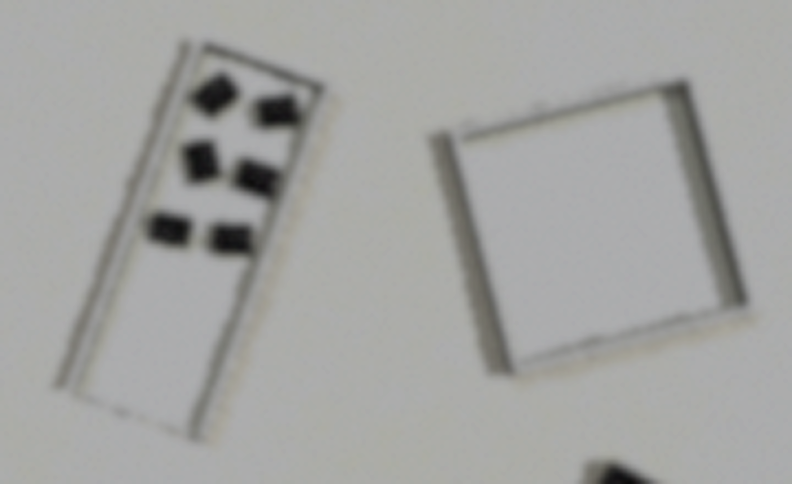

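Call:
{"api": "step_arm", "payload": {
  "series": [
    [1, 45, 0, 0, 0],
    [1, 89, 0, 40, 0],
    [1, 91, 0, 90, 0],
    [1, 91, 0, 125, 0],
    [1, 91, 0, 137, 0],
    [1, 91, 0, 138, 0],
    [-1, 91, 0, 138, 0],
    [-1, 91, 0, 138, 0],
    [-1, 91, 0, 138, 0],
    [-1, 91, 0, 138, 0],
    [-1, 91, 0, 138, 0],
    [-1, 91, 0, 138, 0]
  ]
}}

```text
time: 9.38
tool_pos: [0.5541, 0.1932, 0.038]
ee_rot: [-3.142, 0.0, 1.309]
wrist_force: [1.3, -0.1, 0.3]
width: 0.0374
```

```bash
python3 - <<'E'
from h import *
s=cams.snapshot('top')
f=lambda u,v,z: onz(s,255+u/4.4-.4,190+v/4.4-.4,z)
ang=lambda a,b: round(np.degrees(np.arctan2(b[1]-a[1],b[0]-a[0])),1)
for z in(.028,0.004):
  B=[f(*p,z) for p in[(187,42),(60,388),(205,48),(78,395),(322,88),(195,440)]]
  print('bin',z,[b[:2].tolist() for b in B],ang(B[1],B[0]),ang(B[3],B[2]),ang(B[5],B[4]))
  T=[f(*p,z) for p in[(435,135),(688,83),(747,303),(497,375),(450,140),(513,370),(665,92),(725,308)]]
  print('tray',z,[b[:2].tolist() for b in T],ang(T[3],T[0]),ang(T[2],T[1]))
C=[f(*p,.013) for p in[(214,94),(277,111),(200,161),(257,178),(168,229),(231,239)]]
print('caps',[c[:2].tolist() for c in C])
rep(s,['bin','tray'])
go(.5,0,.1)
E
```

```text
bin 0.028 [[0.6431, -0.037], [0.4652, 0.0306], [0.6398, -0.0462], [0.4615, 0.0214], [0.6179, -0.1064], [0.4375, -0.038]] -20.8 -20.8 -20.8
tray 0.028 [[0.5925, -0.1643], [0.6175, -0.2961], [0.5027, -0.3228], [0.468, -0.1931], [0.5897, -0.172], [0.4704, -0.2014], [0.613, -0.284], [0.5004, -0.3114]] 13.0 13.1
bin 0.004 [[0.6475, -0.0365], [0.4663, 0.0323], [0.6441, -0.0459], [0.4624, 0.023], [0.6218, -0.1072], [0.438, -0.0375]] -20.8 -20.8 -20.8
tray 0.004 [[0.5959, -0.1662], [0.6214, -0.3004], [0.5045, -0.3276], [0.4691, -0.1956], [0.5931, -0.174], [0.4715, -0.204], [0.6168, -0.2881], [0.5021, -0.316]] 13.1 13.1
caps [[0.6181, -0.0504], [0.6086, -0.0831], [0.5829, -0.0425], [0.5735, -0.0721], [0.5476, -0.0253], [0.5418, -0.058]]
bin [(0.94, [0.323, -0.236, -0.001]), (0.86, [0.541, -0.044, -0.002]), (0.86, [0.304, 0.159, 0.0]), (0.86, [0.423, -0.548, -0.002])]
tray [(0.93, [0.544, -0.253, -0.001]), (0.25, [0.57, -0.076, 0.014])]
at 9.53 [0.5541 0.1932 0.038 ] 75.0 w 0.0254 F [ 0.  -0.2 -0.1] -> shift [-200.6   -2.3  -62. ] turn 0
```

```bash
python3 - <<'E'
from h import *
w=np.load('w2.npy',allow_pickle=True).item()
n=np.array([.355,.935,0])
for u,v,z in [(280,310,0),(436,325,0),(280,333,.028),(440,348,.028)]: print(u,v,onz(w,u,v,z),onz(w,u,v,z)@n)
g=cv2.imread('pics/w2.png',0)
for u in (300,330,400): print(u,g[300:365,u].tolist())
g=cv2.imread('pics/top0.png',0)
for v in (228,260): print(v,g[v,262:335].tolist())
s=cams.snapshot('top')
for v in (228,260): print([round(float(onz(s,u,v,.028)@n),4) for u in (262,335)])
go(.5,0,.1)
E
```

```text
280 310 [0.4678 0.0349 0.    ] 0.1987005
436 325 [ 0.6051 -0.0174  0.    ] 0.19854149999999998
280 333 [0.4681 0.0253 0.028 ] 0.189831
440 348 [ 0.5998 -0.0248  0.028 ] 0.18974099999999997
300 [175, 176, 179, 179, 175, 174, 171, 173, 175, 178, 167, 102, 94, 95, 95, 95, 94, 92, 94, 94, 92, 77, 73, 72, 71, 73, 72, 70, 73, 72, 73, 73, 70, 73, 90, 155, 181, 181, 181, 182, 180, 181, 180, 180, 180, 180, 180, 180, 180, 180, 180, 180, 179, 180, 181, 179, 179, 178, 178, 179, 178, 178, 179, 178, 180]
330 [190, 190, 191, 190, 190, 193, 191, 189, 190, 190, 190, 191, 190, 191, 191, 181, 115, 96, 94, 94, 94, 96, 96, 92, 78, 73, 79, 78, 79, 78, 80, 78, 79, 79, 77, 78, 77, 93, 169, 191, 191, 191, 192, 191, 191, 190, 190, 191, 189, 190, 191, 190, 190, 191, 191, 191, 191, 190, 191, 190, 190, 190, 190, 190, 191]
400 [190, 191, 190, 189, 190, 189, 190, 190, 189, 189, 192, 190, 191, 191, 189, 190, 189, 189, 188, 189, 191, 183, 125, 127, 127, 125, 127, 124, 123, 122, 116, 79, 79, 79, 80, 77, 78, 78, 79, 79, 78, 78, 79, 78, 106, 189, 191, 189, 191, 191, 190, 190, 189, 189, 191, 191, 191, 190, 190, 189, 190
[... 178 characters left out ...]
31, 136, 134, 122, 100, 71, 40, 20, 17, 17, 19, 29, 62, 98, 112, 105, 83, 54, 30, 23, 25, 31, 39, 48, 61, 78, 94, 100, 102, 109, 124, 132, 133, 132, 134, 137, 139, 141, 142, 142, 143, 142, 142]
260 [142, 142, 142, 142, 142, 142, 143, 143, 142, 141, 135, 121, 106, 107, 119, 128, 124, 122, 129, 135, 139, 142, 143, 143, 143, 143, 142, 143, 143, 143, 142, 143, 143, 143, 143, 143, 143, 143, 143, 143, 143, 143, 142, 142, 137, 123, 108, 107, 121, 130, 130, 128, 130, 133, 137, 140, 142, 142, 142, 142, 143, 142, 143, 142, 143, 143, 144, 143, 141, 143, 142, 142, 142]
[0.2459, 0.0903]
[0.2208, 0.0659]
at 9.57 [0.5541 0.1933 0.038 ] 75.0 w 0.0216 F [ 0.5  0.6 -0.3] -> shift [-200.7   -2.3  -62. ] turn 0
```

Call:
{"api": "step_arm", "payload": {
  "series": [
    [-1, 0, 0, 0, 0],
    [-1, 0, 0, 0, 0],
    [-1, 0, 0, -10, 0],
    [-1, 0, 0, -40, 0],
    [-1, 0, 0, -70, 0],
    [-1, 0, 0, -80, 0]
  ]
}}

```text
time: 10.32
tool_pos: [0.5555, 0.1937, 0.121]
ee_rot: [3.137, -0.002, 1.309]
wrist_force: [-0.4, 0.3, -1.5]
width: 0.0137
```

```bash
cat >> h.py <<'E'
def W(s,lat): return s*.935+lat*.355, -s*.355+lat*.935
def SL(p): return round(p[0]*.935-p[1]*.355,4), round(p[0]*.355+p[1]*.935,4)
E
python3 - <<'E'
from h import *
x,y=W(.379,.1525);go(x,y,.118,159.2)
s=cams.snapshot('scene');rep(s,['scoop','scoop_lip','scoop_grip'])
s=cams.snapshot('top');rep(s,['scoop','scoop_lip','scoop_grip'])
E
```

```text
at 10.32 [0.5555 0.1937 0.121 ] 75.0 w 0.0137 F [-0.4  0.3 -1.5] -> shift [-217.4  -94.     2.1] turn -84.2
scoop [(0.95, [0.534, 0.113, 0.086]), (0.58, [0.609, -0.086, 0.014])]
scoop_lip [(0.97, [0.525, 0.082, 0.084])]
scoop_grip [(0.94, [0.554, 0.202, 0.143]), (0.25, [0.578, 0.392, 0.005])]
scoop [(0.7, [0.533, 0.114, 0.085])]
scoop_lip [(0.82, [0.527, 0.081, 0.08])]
scoop_grip [(0.92, [0.552, 0.193, 0.14]), (0.25, [0.545, -0.25, -0.002])]
```

Call:
{"api": "step_arm", "payload": {
  "series": [
    [-1, -15, -6, 0, -6],
    [-1, -43, -19, 0, -16],
    [-1, -76, -33, 0, -26],
    [-1, -108, -47, 0, -36],
    [-1, -140, -61, 0, -46],
    [-1, -168, -73, 0, -56],
    [-1, -190, -83, 0, -66],
    [-1, -205, -89, 0, -75],
    [-1, -214, -93, 0, -82],
    [-1, -216, -94, 0, -84],
    [-1, -216, -94, 0, -84.2],
    [-1, -216, -94, 0, -84.2],
    [-1, -216, -94, 0, -84.2]
  ]
}}

```text
time: 12.35
tool_pos: [0.4074, 0.0091, 0.1179]
ee_rot: [-3.141, -0.0, 2.779]
wrist_force: [0.8, 0.2, -2.4]
width: 0.0138
```

```bash
python3 - <<'E'
from h import *
x,y=W(.379,.1525);go(x,y,.118,159.2)
for c in('scene','top'):
  s=cams.snapshot(c);save(s,c+'3');rep(s,['scoop','scoop_lip','bin'])
  for n in('scoop','scoop_lip'):
    for d in models.pinpoint(s,n)[:1]: print(n,SL(d['position']))
im=cv2.imread('pics/top3.png')[170:320,230:400];cv2.imwrite('pics/crop3.png',cv2.resize(im,None,fx=4,fy=4,interpolation=cv2.INTER_CUBIC))
E
```

```text
at 12.35 [0.4074 0.0091 0.1179] 159.2 w 0.0138 F [ 0.8  0.2 -2.4] -> shift [-1.4 -0.6 -0.1] turn -0.0
scoop [(0.65, [0.484, -0.021, 0.083]), (0.48, [0.579, -0.042, 0.015])]
scoop_lip [(0.77, [0.512, -0.033, 0.079])]
bin [(0.97, [0.542, -0.042, 0.005]), (0.94, [0.305, 0.161, -0.003]), (0.93, [0.32, -0.236, 0.001]), (0.86, [0.421, -0.546, 0.0])]
scoop (0.4604, 0.1525)
scoop_lip (0.4903, 0.1509)
scoop [(0.72, [0.485, -0.018, 0.086])]
scoop_lip [(0.82, [0.517, -0.032, 0.084])]
bin [(0.87, [0.422, -0.548, -0.002]), (0.76, [0.543, -0.046, 0.0]), (0.72, [0.322, -0.237, -0.001]), (0.68, [0.303, 0.16, 0.002])]
scoop (0.4603, 0.1554)
scoop_lip (0.4947, 0.1539)
```

View pics/crop3.png

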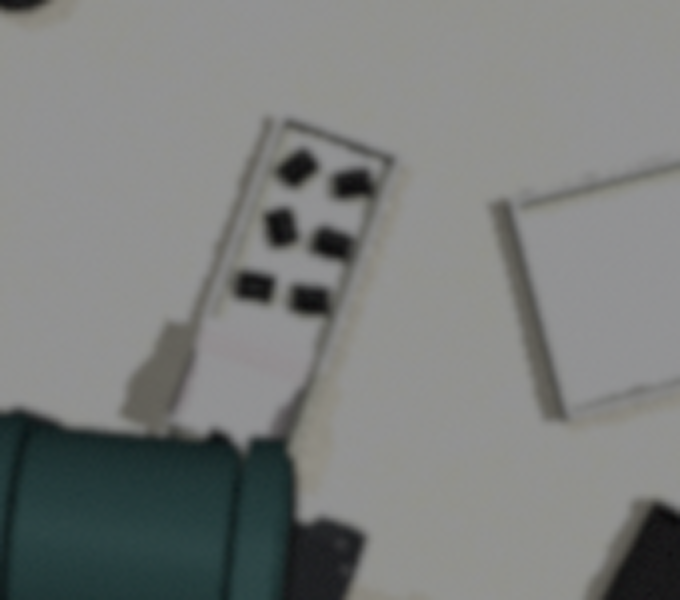

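The crop shows the pan centred over the free near end of the bin, with all six cans ahead of the lip. I'll lower it now.

Call:
{"api": "step_arm", "payload": {
  "series": [
    [-1, -1, -0.6, 15, 0],
    [-1, -1, -0.6, 35, 0],
    [-1, -1, -0.6, 52, 0],
    [-1, -1, -0.6, 64, 0],
    [-1, -1, -0.6, 71, 0],
    [-1, -1, -0.6, 74, 0],
    [-1, -1, -0.6, 75, 0],
    [-1, -1, -0.6, 75.5, 0],
    [-1, -1, -0.6, 75.5, 0]
  ]
}}

```text
time: 14.08
tool_pos: [0.4085, 0.008, 0.043]
ee_rot: [3.141, 0.001, 2.779]
wrist_force: [-0.0, -0.4, -1.0]
width: 0.0139
```

Call:
{"api": "step_arm", "payload": {
  "series": [
    [-1, 0, 0, 1, 0],
    [-1, 0, 0, 1.5, 0],
    [-1, -8, 0, 1.5, 0],
    [-1, -20, 0, 1.5, 0],
    [-1, -32, 0, 1.5, 0],
    [-1, -44, 0, 1.5, 0],
    [-1, -56, 0, 1.5, 0],
    [-1, -66, 0, 1.5, 0],
    [-1, -72, 0, 1.5, 0],
    [-1, -72, 0, 1.5, 0]
  ]
}}

```text
time: 15.32
tool_pos: [0.4775, -0.0183, 0.0415]
ee_rot: [3.141, 0.003, 2.778]
wrist_force: [0.6, -0.1, 4.0]
width: 0.0134
```

```bash
python3 - <<'E'
from h import *
x,y=W(.496,.1525);go(x,y,.042,159.2)
for c in('scene','top'):
  s=cams.snapshot(c);save(s,c+'4')
  for n in('scoop','scoop_lip','scoop_grip'):
    for d in models.pinpoint(s,n)[:1]: print(n,SL(d['position']),d['position'][2])
a=cv2.imread('pics/top4.png')[170:320,250:370];b=cv2.imread('pics/scene4.png')[225:315,260:380]
cv2.imwrite('pics/crop4.png',np.hstack([cv2.resize(a,(384,480),interpolation=cv2.INTER_CUBIC),cv2.resize(b,(416,312),interpolation=cv2.INTER_CUBIC) if 0 else cv2.copyMakeBorder(cv2.resize(b,(416,312),interpolation=cv2.INTER_CUBIC),0,168,0,0,cv2.BORDER_CONSTANT)]))
E
```

```text
at 15.32 [ 0.4775 -0.0183  0.0415] 159.2 w 0.0134 F [ 0.6 -0.1  4. ] -> shift [-43.2   0.2  -0.3] turn -0.0
scoop (0.5391, 0.1513) 0.002
scoop_lip (0.5646, 0.1505) 0.0012
scoop_grip (0.4494, 0.1528) 0.0639
scoop_lip (0.5717, 0.1526) 0.0078
```

View pics/crop4.png

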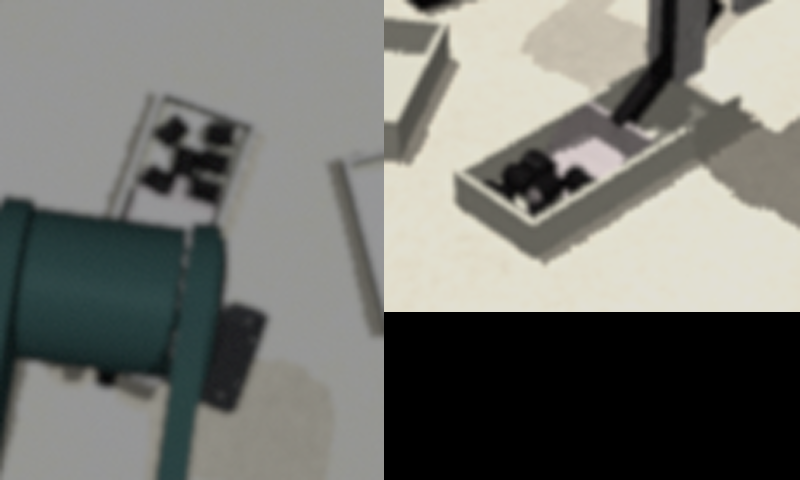

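All cans are bunched ahead of or on the lip, which is about 48 mm from the end wall. I'll push on slowly and watch the force.

Call:
{"api": "step_arm", "payload": {
  "series": [
    [-1, -6, 0, 0, 0],
    [-1, -13, 0, 0, 0],
    [-1, -20, 0, 0, 0],
    [-1, -26, 0, 0, 0],
    [-1, -32, 0, 0, 0],
    [-1, -36, 0, 0, 0],
    [-1, -38, 0, 0, 0]
  ]
}}

```text
time: 16.6
tool_pos: [0.5096, -0.0303, 0.0414]
ee_rot: [-3.142, -0.004, 2.779]
wrist_force: [-3.3, 1.6, 8.7]
width: 0.0139
```

```bash
python3 - <<'E'
from h import *
x,y=W(.496,.1525);go(x,y,.042,159.2)
for c in('scene','top'):
  s=cams.snapshot(c);save(s,c+'5')
  for n in('scoop','scoop_lip','scoop_grip'):
    for d in models.pinpoint(s,n)[:1]: print(n,SL(d['position']),d['position'][2])
  print('caps',sorted({SL(d['position'])+(round(d['position'][2],3),) for d in models.pinpoint(s,'cap0') if d['p']>.3}))
a=cv2.imread('pics/top5.png')[170:320,250:370];b=cv2.imread('pics/scene5.png')[225:315,260:380]
cv2.imwrite('pics/crop5.png',np.hstack([cv2.resize(a,(384,480),interpolation=cv2.INTER_CUBIC),cv2.copyMakeBorder(cv2.resize(b,(416,312),interpolation=cv2.INTER_CUBIC),0,168,0,0,cv2.BORDER_CONSTANT)]))
E
```

```text
at 16.6 [ 0.5096 -0.0303  0.0414] 159.2 w 0.0139 F [-3.3  1.6  8.7] -> shift [-8.9  0.  -0.7] turn 0.0
scoop (0.5687, 0.1515) 0.0047
scoop_lip (0.6018, 0.1486) 0.0083
scoop_grip (0.4816, 0.1536) 0.0627
caps [(0.5705, 0.1354, 0.013), (0.5876, 0.1723, 0.012), (0.5931, 0.1361, 0.014), (0.6024, 0.1576, 0.017), (0.6104, 0.1374, 0.015)]
scoop (0.5698, 0.1539) 0.008
scoop_lip (0.6559, 0.3688) 0.0004
scoop_grip (0.4812, 0.1496) 0.0647
caps [(0.5834, 0.1672, 0.016), (0.5904, 0.1353, 0.013), (0.6065, 0.1598, 0.014), (0.6078, 0.1768, 0.013), (0.6096, 0.1403, 0.014)]
```

View pics/crop5.png

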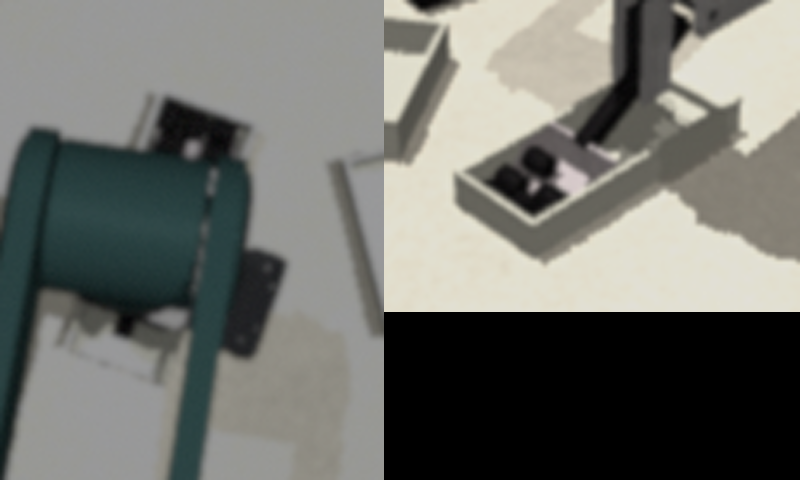

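Call:
{"api": "step_arm", "payload": {
  "series": [
    [-1, -3, 0, 0, 0],
    [-1, -6, 0, 0, 0],
    [-1, -8.5, 0, 0, 0],
    [-1, -8.5, 0, 0, 0]
  ]
}}

```text
time: 17.6
tool_pos: [0.5176, -0.0334, 0.0413]
ee_rot: [3.142, -0.003, 2.779]
wrist_force: [-3.2, 1.1, 7.3]
width: 0.0139
```

Call:
{"api": "step_arm", "payload": {
  "series": [
    [-1, 3, 0, 3, 0],
    [-1, 6, 0, 6, 0],
    [-1, 9, 0, 9, 0],
    [-1, 12, 0, 12, 0],
    [-1, 12, 0, 12, 0]
  ]
}}

```text
time: 18.23
tool_pos: [0.5072, -0.0296, 0.0286]
ee_rot: [-3.142, -0.001, 2.779]
wrist_force: [0.5, -0.1, 2.2]
width: 0.0137
```

```bash
python3 - <<'E'
from h import *
x,y=W(.496,.1525);go(x,y,.042,159.2)
for c in('scene','top'):
  s=cams.snapshot(c);save(s,c+'6')
  for n in('scoop','scoop_lip','scoop_grip'):
    for d in models.pinpoint(s,n)[:1]: print(n,SL(d['position']),d['position'][2])
  print('caps',sorted({SL(d['position'])+(round(d['position'][2],3),) for d in models.pinpoint(s,'cap0') if d['p']>.3}))
E
```

```text
at 18.23 [ 0.5072 -0.0296  0.0286] 159.2 w 0.0137 F [ 0.5 -0.1  2.2] -> shift [-11.3   0.2 -13.5] turn 0.0
scoop_lip (0.5784, 0.1563) 0.0127
scoop_grip (0.4788, 0.1541) 0.0532
caps [(0.5583, 0.1713, 0.015), (0.5648, 0.1358, 0.016), (0.5781, 0.1363, 0.02), (0.6017, 0.1593, 0.027), (0.6043, 0.1357, 0.024), (0.605, 0.1764, 0.025)]
scoop (0.5781, 0.1544) 0.0116
scoop_lip (0.6135, 0.1529) 0.0143
scoop_grip (0.4839, 0.1516) 0.0519
caps [(0.5775, 0.1336, 0.022), (0.5966, 0.1408, 0.029), (0.6051, 0.1771, 0.022), (0.6056, 0.1564, 0.026)]
```

Call:
{"api": "step_arm", "payload": {
  "series": [
    [-1, 0, 0, -3, 0],
    [-1, 0, 0, -8, 0],
    [-1, 0, 0, -14, 0],
    [-1, 0, 0, -20, 0],
    [-1, 0, 0, -27, 0],
    [-1, 0, 0, -34, 0],
    [-1, 0, 0, -42, 0],
    [-1, 0, 0, -50, 0],
    [-1, 0, 0, -58, 0],
    [-1, 0, 0, -66, 0],
    [-1, 0, 0, -72, 0],
    [-1, 0, 0, -75, 0],
    [-1, 0, 0, -75, 0]
  ]
}}

```text
time: 20.35
tool_pos: [0.5078, -0.0298, 0.1042]
ee_rot: [-3.142, 0.0, 2.778]
wrist_force: [0.1, -0.6, -3.1]
width: 0.0137
```

```bash
python3 - <<'E'
from h import *
go(.5,0,.042,159.2)
for c in('scene','top'):
  s=cams.snapshot(c);save(s,c+'7')
  for n in('scoop','scoop_lip','scoop_grip','tray'):
    for d in models.pinpoint(s,n)[:1]: print(n,SL(d['position']),np.round(d['position'],3))
  print('caps',sorted({SL(d['position'])+(round(d['position'][2],3),) for d in models.pinpoint(s,'cap0') if d['p']>.3}))
a=cv2.imread('pics/top7.png')[170:320,250:370];b=cv2.imread('pics/scene7.png')[215:305,250:370]
cv2.imwrite('pics/crop7.png',np.hstack([cv2.resize(a,(384,480),interpolation=cv2.INTER_CUBIC),cv2.copyMakeBorder(cv2.resize(b,(416,312),interpolation=cv2.INTER_CUBIC),0,168,0,0,cv2.BORDER_CONSTANT)]))
E
```

```text
at 20.35 [ 0.5078 -0.0298  0.1042] 159.2 w 0.0137 F [ 0.1 -0.6 -3.1] -> shift [17.9 25.1 62.2] turn -0.0
scoop (0.5813, 0.1516) [ 0.597 -0.065  0.085]
scoop_lip (0.61, 0.1506) [ 0.624 -0.076  0.088]
scoop_grip (0.4778, 0.1516) [ 0.5   -0.028  0.127]
tray (0.5972, -0.0415) [ 0.544 -0.251  0.002]
caps [(0.5575, 0.1741, 0.092), (0.5632, 0.135, 0.09), (0.5796, 0.1363, 0.097), (0.5952, 0.1392, 0.102), (0.6044, 0.1556, 0.102), (0.6083, 0.1775, 0.101)]
scoop (0.5782, 0.1564) [ 0.596 -0.059  0.088]
scoop_lip (0.6116, 0.1501) [ 0.625 -0.077  0.094]
scoop_grip (0.4802, 0.1497) [ 0.502 -0.03   0.127]
tray (0.5944, -0.047) [ 0.539 -0.255  0.002]
caps [(0.5961, 0.1408, 0.103), (0.6034, 0.1767, 0.098), (0.6049, 0.1612, 0.1)]
```

View pics/crop7.png

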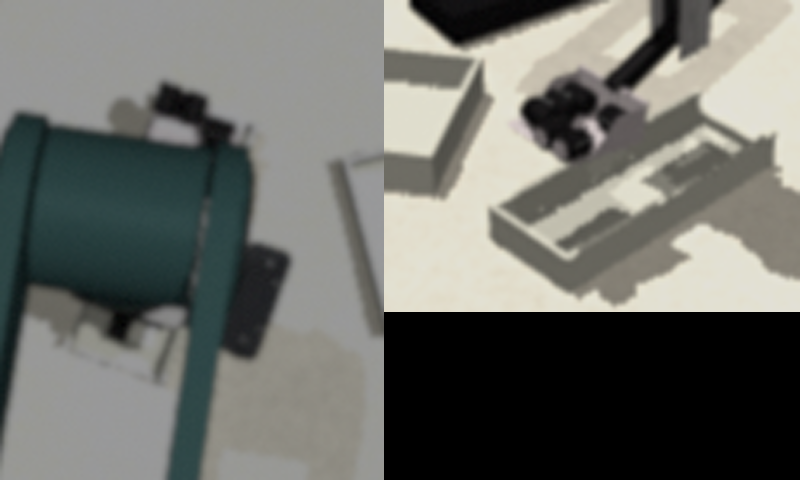

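All six cans ride in the tilted-up scoop and the bin is empty. The front three have no side walls beside them, so I'll turn the scoop about its front and then move straight ahead to the tray.

```bash
python3 - <<'E'
from h import *
r=.109; P=np.array([-r,0]); n=16; T=89
a=[T*(k/n-np.sin(2*np.pi*k/n)/(2*np.pi)) for k in range(1,n+1)]
out=[]
for d in a:
    t=np.radians(d); # scoop turns clockwise from above = + about tool z (down); in the tool frame (x,y) a + turn about z
    p=P+r*np.array([np.cos(t),np.sin(t)]); out.append([-1,round(p[0]*1000,1),round(p[1]*1000,1),0,round(d,1)])
print(out)
E
```

```text
[[-1, np.float64(-0.0), np.float64(0.3), 0, np.float64(0.1)], [-1, np.float64(-0.0), np.float64(2.1), 0, np.float64(1.1)], [-1, np.float64(-0.2), np.float64(6.8), 0, np.float64(3.6)], [-1, np.float64(-1.1), np.float64(15.3), 0, np.float64(8.1)], [-1, np.float64(-3.6), np.float64(27.7), 0, np.float64(14.7)], [-1, np.float64(-8.9), np.float64(43.2), 0, np.float64(23.4)], [-1, np.float64(-18.1), np.float64(60.2), 0, np.float64(33.5)], [-1, np.float64(-31.3), np.float64(76.4), 0, np.float64(44.5)], [-1, np.float64(-47.2), np.float64(89.8), 0, np.float64(55.5)], [-1, np.float64(-64.0), np.float64(99.3), 0, np.float64(65.6)], [-1, np.float64(-79.5), np.float64(104.9), 0, np.float64(74.3)], [-1, np.float64(-91.8), np.float64(107.6), 0, np.float64(80.9)], [-1, np.float64(-100.3), np.float64(108.6), 0, np.float64(85.4)], [-1, np.float64(-105.0), np.float64(108.9), 0, np.float64(87.9)], [-1, np.float64(-106.8), np.float64(109.0), 0, np.float64(88.9)], [-1, np.float64(-107.1), np.float64(109.0), 0, np.float64(89.0)]]
```

Call:
{"api": "step_arm", "payload": {
  "series": [
    [-1, 0, 0.3, 0, 0.1],
    [-1, 0, 2.1, 0, 1.1],
    [-1, -0.2, 6.8, 0, 3.6],
    [-1, -1.1, 15.3, 0, 8.1],
    [-1, -3.6, 27.7, 0, 14.7],
    [-1, -8.9, 43.2, 0, 23.4],
    [-1, -17.6, 59.4, 0, 33],
    [-1, -29.3, 74.3, 0, 43],
    [-1, -43.4, 87.1, 0, 53],
    [-1, -58.7, 96.7, 0, 62.5],
    [-1, -73.5, 103.1, 0, 71],
    [-1, -87.3, 106.8, 0, 78.5],
    [-1, -97.6, 108.4, 0, 84],
    [-1, -103.9, 108.9, 0, 87.3],
    [-1, -106.7, 109, 0, 88.8],
    [-1, -107, 109, 0, 89],
    [-1, -107, 109, 0, 89]
  ]
}}

```text
time: 23.08
tool_pos: [0.6463, 0.0342, 0.1041]
ee_rot: [-3.142, -0.0, 1.225]
wrist_force: [0.3, -0.0, -3.0]
width: 0.0135
```

```bash
cat >> h.py <<'E'
def look(tag,crop=True):
    d=np.array([-.342,-.940]);c0=np.array([.5445,-.250])
    for c in('scene','top'):
        s=cams.snapshot(c);save(s,c+tag)
        for n in('scoop','scoop_lip','scoop_grip'):
            for q in models.pinpoint(s,n)[:1]: p=q['position'];print(c,n,round(q['p'],2),np.round(p,3),'c',round((np.array(p[:2])-c0)@d,3))
        print('caps',sorted({tuple(np.round(q['position'],3).tolist()) for q in models.pinpoint(s,'cap0') if q['p']>.3}))
E
python3 - <<'E'
from h import *
go(.647,.034,.104,70.2);look('8')
E
```

```text
at 23.07 [0.6463 0.0342 0.1041] 70.2 w 0.0135 F [ 0.3 -0.  -3. ] -> shift [0.  0.7 0.1] turn 0.0
scene scoop 0.77 [ 0.613 -0.055  0.084] c -0.207
scene scoop_lip 0.6 [ 0.599 -0.088  0.092] c -0.171
scene scoop_grip 0.83 [0.648 0.038 0.127] c -0.307
caps [(0.593, -0.065, 0.099), (0.603, -0.044, 0.092), (0.607, -0.031, 0.092), (0.61, -0.08, 0.103), (0.631, -0.086, 0.101), (0.638, -0.038, 0.09), (0.655, -0.452, 0.0)]
top scoop 0.65 [ 0.613 -0.051  0.089] c -0.211
top scoop_lip 0.81 [ 0.606 -0.086  0.094] c -0.175
caps [(0.599, -0.049, 0.098), (0.6, -0.062, 0.101), (0.604, -0.028, 0.091), (0.612, -0.081, 0.1), (0.615, -0.051, 0.089), (0.629, -0.084, 0.101), (0.636, -0.038, 0.094)]
```

Call:
{"api": "step_arm", "payload": {
  "series": [
    [-1, -4, 0, 1, 0],
    [-1, -12, 0, 4, 0],
    [-1, -24, 0, 9, 0],
    [-1, -40, 0, 15, 0],
    [-1, -60, 0, 21, 0],
    [-1, -84, 0, 27, 0],
    [-1, -112, 0, 32, 0],
    [-1, -150, 0, 36, 0],
    [-1, -189, 0, 37, 0],
    [-1, -127, 0, 37, 0],
    [-1, -124, 0, 37, 0],
    [-1, -124, 0, 37, 0]
  ]
}}

```text
time: 25.08
tool_pos: [0.6041, -0.0832, 0.067]
ee_rot: [-3.142, 0.001, 1.226]
wrist_force: [0.1, 0.2, -0.8]
width: 0.0139
```

```bash
python3 - <<'E'
from h import *
go(.647,.034,.104,70.2);look('9')
a=cv2.imread('pics/top9.png')[180:300,320:450];b=cv2.imread('pics/scene9.png')[205:295,200:320]
cv2.imwrite('pics/crop9.png',np.hstack([cv2.resize(a,(416,384),interpolation=cv2.INTER_CUBIC),cv2.resize(b,(384,384),interpolation=cv2.INTER_CUBIC)]))
E
```

```text
at 25.07 [ 0.6041 -0.0832  0.067 ] 70.2 w 0.0139 F [ 0.1  0.2 -0.8] -> shift [124.7   0.8 -37.1] turn 0.0
scene scoop 0.69 [ 0.575 -0.17   0.047] c -0.085
scene scoop_lip 0.75 [ 0.558 -0.202  0.048] c -0.05
scene scoop_grip 0.82 [ 0.605 -0.078  0.087] c -0.182
caps [(0.507, -0.288, 0.012), (0.52, -0.237, 0.013), (0.532, -0.268, 0.016), (0.552, -0.28, 0.014), (0.554, -0.172, 0.059), (0.558, -0.226, 0.01)]
top scoop 0.97 [ 0.569 -0.168  0.05 ] c -0.086
top scoop_lip 0.68 [ 0.565 -0.2    0.054] c -0.054
caps [(0.506, -0.252, 0.014), (0.508, -0.283, 0.018), (0.531, -0.273, 0.013), (0.534, -0.245, 0.016), (0.549, -0.279, 0.011), (0.555, -0.168, 0.058)]
```

View pics/crop9.png

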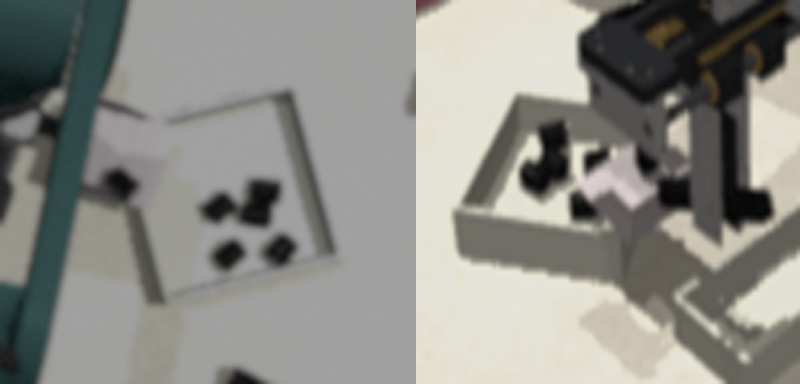

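Five cans are in the tray and one is still in the pan, at (120,183) in the crop. I'll give it one more throw.

Call:
{"api": "step_arm", "payload": {
  "series": [
    [-1, 5, 0, 0, 0],
    [-1, 0, 0, 0, 0],
    [-1, -20, 0, 0, 0],
    [-1, -55, 0, 0, 0],
    [-1, 7, 0, 0, 0],
    [-1, 7, 0, 0, 0],
    [-1, 7, 0, 0, 0],
    [-1, 7, 0, 0, 0]
  ]
}}

```text
time: 26.58
tool_pos: [0.6065, -0.0769, 0.0671]
ee_rot: [3.142, 0.001, 1.225]
wrist_force: [-0.4, 1.3, -0.7]
width: 0.0132
```

```bash
python3 - <<'E'
from h import *
go(.647,.034,.104,70.2);look('10')
E
```

```text
at 26.57 [ 0.6065 -0.0769  0.0671] 70.2 w 0.0132 F [-0.4  1.3 -0.7] -> shift [118.1   0.5 -37. ] turn -0.0
scene scoop 0.62 [ 0.575 -0.163  0.049] c -0.092
scene scoop_lip 0.68 [ 0.562 -0.195  0.052] c -0.058
scene scoop_grip 0.62 [ 0.606 -0.072  0.092] c -0.189
caps [(0.497, -0.256, 0.012), (0.506, -0.287, 0.014), (0.531, -0.27, 0.015), (0.536, -0.243, 0.011), (0.551, -0.279, 0.011), (0.57, -0.215, 0.012)]
top scoop 0.56 [ 0.577 -0.161  0.047] c -0.095
top scoop_lip 0.73 [ 0.566 -0.194  0.054] c -0.06
caps [(0.493, -0.259, 0.018), (0.507, -0.283, 0.016), (0.53, -0.243, 0.012), (0.532, -0.272, 0.016), (0.551, -0.276, 0.01), (0.582, -0.22, 0.009)]
```

All six cans are in the tray in both views. Next I'll put the scoop down on the open bench.

Call:
{"api": "step_arm", "payload": {
  "series": [
    [-1, 5, 0, -20, 0],
    [-1, 20, -10, -50, -0.5],
    [-1, 50, -28, -60, -1],
    [-1, 90, -50, -60, -2],
    [-1, 130, -73, -60, -3],
    [-1, 170, -96, -60, -4],
    [-1, 205, -116, -50, -4.8],
    [-1, 228, -130, -30, -4.8],
    [-1, 236, -134, -5, -4.8],
    [-1, 236, -134, 15, -4.8],
    [-1, 236, -134, 30, -4.8],
    [-1, 236, -134, 36, -4.8],
    [-1, 236, -134, 39, -4.8],
    [-1, 236, -134, 40.5, -4.8],
    [-1, 236, -134, 40.5, -4.8]
  ]
}}

```text
time: 28.95
tool_pos: [0.5611, 0.1914, 0.0272]
ee_rot: [3.141, -0.0, 1.309]
wrist_force: [0.6, 0.5, -1.5]
width: 0.0138
```

```bash
python3 - <<'E'
from h import *
go(.56,.19,.025,75);look('11')
E
```

```text
at 28.95 [0.5611 0.1914 0.0272] 75.0 w 0.0138 F [ 0.6  0.5 -1.5] -> shift [-1.7 -0.7  2.2] turn -0.0
scene scoop 0.87 [0.54  0.101 0.006] c -0.328
scene scoop_lip 0.67 [0.529 0.068 0.01 ] c -0.294
scene scoop_grip 0.9 [0.561 0.195 0.049] c -0.424
caps [(0.499, -0.256, 0.009), (0.504, -0.286, 0.013), (0.53, -0.271, 0.012), (0.536, -0.245, 0.011), (0.55, -0.278, 0.012)]
top scoop 0.8 [0.536 0.103 0.008] c -0.329
top scoop_lip 0.7 [0.531 0.071 0.014] c -0.297
top scoop_grip 0.71 [0.74  0.109 0.002] c -0.404
caps [(0.496, -0.256, 0.016), (0.511, -0.282, 0.015), (0.531, -0.245, 0.015), (0.534, -0.27, 0.014), (0.549, -0.278, 0.011), (0.592, -0.228, 0.009)]
```

Call:
{"api": "step_arm", "payload": {
  "series": [
    [-1, 0, 0, 2, 0],
    [-1, 0, 0, 2.5, 0],
    [0.2, 0, 0, 2.5, 0],
    [0.2, 0, 0, 2.5, 0],
    [0.2, 0, 0, 2.5, 0],
    [0.6, 0, 0, 2.5, 0],
    [0.6, 0, 0, 2.5, 0],
    [0.6, 0, 0, 2.5, 0],
    [0.6, 0, 0, -20, 0],
    [0.6, 0, 0, -60, 0],
    [0.6, 0, 0, -110, 0],
    [0.6, 10, 0, -160, 0],
    [0.6, 10, 0, -170, 0],
    [0.6, 10, 0, -170, 0]
  ]
}}

```text
time: 31.2
tool_pos: [0.5634, 0.2011, 0.1966]
ee_rot: [3.141, -0.0, 1.309]
wrist_force: [0.4, 0.4, -0.6]
width: 0.075
```

```bash
python3 - <<'E'
from h import *
go(.56,.19,.025,75);look('12')
w=cams.snapshot('wrist');save(w,'w12');rep(w,['scoop','scoop_lip','scoop_grip'])
s=cams.snapshot('scene');rep(s,['spool','meter','spray','scoop','scoop_lip'])
a=cv2.imread('pics/top12.png')[180:300,320:450];b=w['pixels'][:,:,::-1]
cv2.imwrite('pics/crop12.png',np.hstack([cv2.resize(a,(390,360),interpolation=cv2.INTER_CUBIC),cv2.resize(b[:,100:600],(375,360))]))
E
```

```text
at 31.2 [0.5634 0.2011 0.1966] 75.0 w 0.075 F [ 0.4  0.4 -0.6] -> shift [-11.6  -0.5 171.6] turn 0.0
scene scoop 0.81 [0.538 0.103 0.001] c -0.33
scene scoop_lip 0.59 [ 0.524  0.07  -0.001] c -0.294
scene scoop_grip 0.56 [0.558 0.188 0.059] c -0.417
caps [(0.499, -0.255, 0.011), (0.507, -0.289, 0.017), (0.528, -0.27, 0.016), (0.535, -0.244, 0.006), (0.551, -0.28, 0.013)]
top scoop 0.96 [0.536 0.103 0.005] c -0.329
top scoop_lip 0.91 [0.531 0.071 0.002] c -0.297
top scoop_grip 0.61 [0.56  0.184 0.06 ] c -0.413
caps [(0.494, -0.259, 0.016), (0.509, -0.283, 0.017), (0.533, -0.244, 0.015), (0.535, -0.271, 0.014), (0.552, -0.277, 0.01), (0.593, -0.229, 0.01)]
scoop [(0.69, [0.536, 0.103, 0.001])]
scoop_lip [(0.68, [0.531, 0.067, 0.002])]
scoop_grip [(0.88, [0.56, 0.181, 0.06]), (0.42, [0.544, -0.046, -0.002]), (0.22, [0.741, 0.105, -0.002])]
spool [(0.72, [0.747, 0.112, -0.001]), (0.2, [0.506, -0.287, 0.013])]
meter [(0.83, [0.656, -0.454, -0.001]), (0.6, [0.496, -0.259, 0.009]), (0.47, [0.747, 0.11, -0.004])]
spray [(0.74, [0.308, -0.406, 0.001])]
scoop [(0.92, [0.539, 0.1, 0.004])]
scoop_lip [(0.63, [0.525, 0.068, -0.001])]
```

View pics/crop12.png

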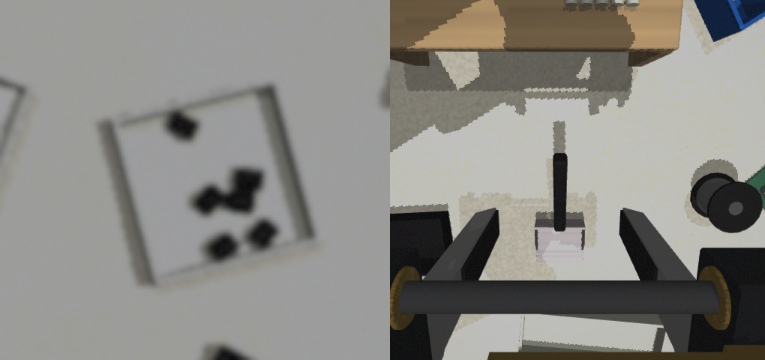

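The view shows six cans lying in the tray and the scoop flat on the bench, clear of the fingers. I'm handing in.

```bash
python3 -c "
from h import *
print(robot.close_job(), robot.get_obs()['time'])"
```

```text
the job is handed in; nothing more can be done
the job is handed in; nothing more can be done
```

The job is done and handed in at about 31.5 s of the 72 s allowed. All six capacitors are in the square tray, and the scoop lies flat on the bench, let go. No verdict was reported.

**What I did:**
- I drew the scoop out by its pan, laid it flat on the open bench and let go, then took it again by the handle.
- I pushed the capacitors up against the far end of the bin and tilted the scoop nose-up in the grip. I then lifted out all six.
- I emptied the scoop over the tray with two forward-and-back jerks; the first dropped five capacitors and the second dropped the last one.
- I set the scoop back down on the open bench between the bin and the shelf.

**Last checks:**
- **Capacitors:** the last top picture shows six in the tray. The one that had been rolling stood still to within 1 mm between the last two top-camera looks. The scene camera's network found only five of the six at the end.
- **Scoop:** the pan and lip read 0 to 5 mm above the bench, and the grip point 59 to 60 mm, as it should be when lying flat. The gripper was clear of it.
- **Bystanders:** the reel, meter and spray can read within about 6 mm of their first positions, which is about the measuring error.
- **Forces:** the highest wrist force I saw was about 9 N, while the scoop was in the bin. That was only read at the end of each move, so brief peaks in between were not seen.

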